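# Pack a rattling box in a vanity tray with spacers and a hand-held wedge

### The arm

A 7-joint arm with a two-finger parallel gripper is mounted at the origin on the work surface. World frame = base frame: x ahead of the robot, y to its left, z up, the work surface at z = 0. Lengths are in m, angles in rad, forces in N, time in s.
With the tool pointing down it reaches from about 0.425 to 0.925 m from the base axis. Payload 6.8 kg.
Tool frame: the origin (TCP) lies midway between the tips of the shut fingers; the grasp point (between the pads) lies r.grip_point_offset behind it (r.grip_point_offset is the distance from the TCP to the grasp point, in m); z points along the fingers, y is the line along which they close (so a half turn about z gives the same grasp; the last joint's range is limited). The gripper opens to 85 mm and grips with 20 to 120 N. Pads are 22 mm wide; open, the fingers measure 114 mm over their backs; the gripper's body (76 mm by 85 mm) begins 54 mm behind the grasp point. The pads swing forward as they close: fully open they stand 13 mm farther back than shut.
Start: joints at [-1.435, 0.477, 0.022, 1.555, -0.011, 1.109, -0.083], TCP at [0.163, 0.655, 0.231] pointing down, gripper open.
Joint ranges: [-2.96, 2.96], [-0.34, 2.1], [-1.41, 1.46], [0.24, 2.44], [-1.37, 4.51], [0.17, 1.92], [-2.96, 2.96]. Speed limits (rad/s): [2.39, 2.39, 3.14, 3.14, 3.14, 3.14, 3.14].

### API

Orientations are given as a rotation vector (axis times angle).
In Python, from bench import r gives the robot as it stands. The module is installed in compiled form; this text tells all that it offers.
- The arm moves only by the shell command python3 -m crank 'ROWS' [FORCE]. ROWS is JSON, a list of rows, each a list of 5 numbers: the shift along the world's x, y, z in units of 200 mm (1.0 is 200 mm), then the turn about the world's z in units of 45 degrees (1.0 is 45 degrees), then the opening, from -1 (shut) to 1 (fully open). In form: [[dx, dy, dz, turn, jaw], ...]. A call has 1 to 8 rows; each row shifts and turns the commanded pose from where the row before left it; what a row does not reach is not made up. A row lasts 1/12 s, in which the tool goes at most 41.7 mm and 7.16 degrees, less where a joint would pass 70% of its speed; a pose out of reach is approached as far as the arm can. A call with a number of a shift or a turn outside -1 to 1 is refused whole. A call with a gripper value outside its range is refused whole. The fingers move at their own pace and stop on an object; FORCE is the grip in N (left out, the last holds). Time passes only in rows, so rows that do not move let the fingers close. It gives the time, the measured TCP pose, the force, the opening and the grip force at its end, in the units of the state.
- r.get_obs(): the state, without advancing time (a new reading comes with each control period).
- r.grab_frame(name): name is "side" or "top" or "wrist"; returns the picture (400x640x3 uint8, blue, green, red); there is no depth.
- r.camera_model(name): a dict with "fx", "fy", "cx", "cy" (pixels), "R" (3x3) and "t" (3): a world point X has camera coordinates R X + t. Camera axes: x right, y down, z forward; pixel columns grow to the right and rows downward; lengths in m; the calibration is good to about 2 mm. A picture is of the moment at which its call begins: read the wrist's pose just before it. camera_model takes no time and is no camera call; for the wrist camera it gives the pose at the moment of the call.
- r.hand_in(): hands the job in; it is judged then, once.
The state is a dict: "clock": time; "joints": joint angles; "qvel": joint speeds; "tau": joint torques, N m; "tcp_pos": TCP position; "orientation": TCP orientation; "contact_force": force on the tool from outside, world axes, zero at the start; "moment": the same for the moment, N m; "grip_width": finger opening in m; "gripper_force": force on a finger pad.
Only numpy, scipy, OpenCV 4.12 (cv2) and the standard library are available. Lean on these libraries where they do the work, as an engineer would, in place of code of your own. Each camera call takes 0.05 s, during which the arm holds its last target. There are 200 camera calls.

### The job

The aluminium box in the pale blue tray has to be packed tight against the end stop. From the rack, stand spacers upright in the gap between the box and the divider, one at a time and at least one, only until the space left is narrow enough for the tapered wedge to fill it; then press the wedge, thin end down, between the divider and the spacers, near the middle of the divider, until you feel the whole row close up tight between divider and stop. Finish while still gripping the wedge and keeping it pressed in; leave spare spacers hanging on the rack and do not disturb the ring dish, lens case and tweezers.

Things in the scene. Friction and masses are not known exactly. Their poses are not given: they have to be found in the camera images.
- tray: fixed pair of stacked trays, pale blue in white, 270 x 130 mm with a thin rim 282 x 142, walls up to z = 50. Origin: centre of the underside. Its x axis is the long one and points from the divider to the end stop. The inner floor is 30 mm above the vanity top.
- stop: fixed pale blue end stop, an upright plate 90 wide (y), 62 tall, 12 thick, standing on the tray floor at its +x end. Origin: foot of its inner face (x = 0 is the face that the box should press on; the plate lies on the +x side).
- divider: fixed upright pale blue divider 104 wide (y), 62 tall above the tray floor, 10 thick, clipped in the tray at a distance from the stop that varies. Origin: foot, at tray floor level, of the face that looks at the box (that face is x = 0, x points to the box, z up). The plate and two ribs lie on its -x side.
- tin: loose closed aluminium box with flip lid, 80 (x) x 70 (y) x 62 tall, about 200 to 350 g, standing in the tray 0.5 to 3 mm short of the stop. Origin: centre of its underside; x axis like the tray's. With the box home against the stop, the gap from divider to box is 34 to 64 mm.
- rack: fixed rack 230 x 80 mm. Two rails along its x axis, 50 mm apart inside, 8 mm wide, tops 75 mm above the vanity top; the spacers and the wedge hang between them by their shoulders, 46 mm apart, and lift straight up. Origin: centre of its underside.
- spacer1: one of three identical hanging white plastic spacers. Block 18 (x, its thickness) x 44 (y) x 64 tall, on top a shoulder 18 x 70 x 8 (z 64 to 72), on that a grip neck 12 (x) x 26 (y) x 34 tall (z 72 to 106). Origin: centre of its underside. About 60 g. Starts hanging by its shoulder on the rack's rails, its underside 11 mm above the vanity top; the order along the rack varies.
- spacer2: one of three identical hanging white plastic spacers. Block 18 (x, its thickness) x 44 (y) x 64 tall, on top a shoulder 18 x 70 x 8 (z 64 to 72), on that a grip neck 12 (x) x 26 (y) x 34 tall (z 72 to 106). Origin: centre of its underside. About 60 g. Starts hanging by its shoulder on the rack's rails, its underside 11 mm above the vanity top; the order along the rack varies.
- spacer3: one of three identical hanging white plastic spacers. Block 18 (x, its thickness) x 44 (y) x 64 tall, on top a shoulder 18 x 70 x 8 (z 64 to 72), on that a grip neck 12 (x) x 26 (y) x 34 tall (z 72 to 106). Origin: centre of its underside. About 60 g. Starts hanging by its shoulder on the rack's rails, its underside 11 mm above the vanity top; the order along the rack varies.
- wedge: hollow white plastic wedge 44 wide (y), 66 tall below a shoulder 36 (x) x 70 (y) x 8 (z 66 to 74); on that a grip neck 12 (x) x 26 (y) x 34 (z 74 to 108). Upright face at x = +18; the other face slopes from x = +14.5 at z = 0 to x = -18 at z = 66. Origin: on the neck axis, level with the lower edge. 50 g. Hangs on the rack, origin at z = 9, any of the four places.
- wedge_tip (a point): middle of the wedge's thin lower edge, 16 mm in +x from its origin. The wedge goes in with its upright face to the spacers, its slope on the divider's top edge, and closes a remaining space of 8 to 30 mm. A stiff arm must first shove the row home against the stop with the upright face (the row slides at 2 to 5 N; stop at 6 to 10 N), then press down (about 12 N) until tight.
- ring_dish: bystander: sage ceramic ring dish, 92 diameter, 21 tall. Origin: centre of its underside.
- lens_case: bystander: contact lens case with two twist caps, 33 x 72 x 21 tall. Origin: centre of its underside.
- tweezers: bystander: white plastic tweezers 100 long (x), 6 thick, lying flat. Origin: near the middle, on the underside.
Things that resemble listed ones, but are neither listed nor needed, are in the scene too. Leave any black or yellow look-alike of the wedge alone.

How it is judged:
On the way, in this order (a step that is already met when the one before it is completed fails the run):
1. a spacer stands in the gap on the tray floor, let go (((x of spacer1 in the frame of divider above 0.005 m and x of spacer1 in the frame of tin below -0.045 m and y of spacer1 in the frame of divider between -0.02 and 0.02 m and z of spacer1 in the frame of divider below 0.006 m and angle between spacer1's own z axis and vertical below 0.15 rad) or (x of spacer2 in the frame of divider above 0.005 m and x of spacer2 in the frame of tin below -0.045 m and y of spacer2 in the frame of divider between -0.02 and 0.02 m and z of spacer2 in the frame of divider below 0.006 m and angle between spacer2's own z axis and vertical below 0.15 rad) or (x of spacer3 in the frame of divider above 0.005 m and x of spacer3 in the frame of tin below -0.045 m and y of spacer3 in the frame of divider between -0.02 and 0.02 m and z of spacer3 in the frame of divider below 0.006 m and angle between spacer3's own z axis and vertical below 0.15 rad)) and contact force between the fingers and spacer1 below 0.1 N and contact force between the fingers and spacer2 below 0.1 N and contact force between the fingers and spacer3 below 0.1 N), for 0.2 s.
2. the wedge's thin edge is in the space left, next to the divider (x of wedge_tip in the frame of divider above 0 m and x of wedge_tip in the frame of tin below -0.04 m and y of wedge_tip in the frame of divider between -0.02 and 0.02 m and z of wedge_tip in the frame of divider below 0.056 m and angle between wedge's own z axis and vertical below 0.15 rad), for 0.1 s.
At the end, for the whole second after the job is handed in: Wedge gripped (>2 N), upright, lower edge 6 mm or more below the divider top, pressing divider >1.5 N; box presses stop >1.5 N; all still. At least one spacer upright on the tray floor in the gap, 20 mm at most off the middle; the others there or hanging within 30 mm of their start (all of step 2 and ((x of spacer1 in the frame of divider above 0.005 m and x of spacer1 in the frame of tin below -0.045 m and y of spacer1 in the frame of divider between -0.02 and 0.02 m and z of spacer1 in the frame of divider below 0.006 m and angle between spacer1's own z axis and vertical below 0.15 rad) or (x of spacer2 in the frame of divider above 0.005 m and x of spacer2 in the frame of tin below -0.045 m and y of spacer2 in the frame of divider between -0.02 and 0.02 m and z of spacer2 in the frame of divider below 0.006 m and angle between spacer2's own z axis and vertical below 0.15 rad) or (x of spacer3 in the frame of divider above 0.005 m and x of spacer3 in the frame of tin below -0.045 m and y of spacer3 in the frame of divider between -0.02 and 0.02 m and z of spacer3 in the frame of divider below 0.006 m and angle between spacer3's own z axis and vertical below 0.15 rad)) and ((x of spacer1 in the frame of divider above 0.005 m and x of spacer1 in the frame of tin below -0.045 m and y of spacer1 in the frame of divider between -0.02 and 0.02 m and z of spacer1 in the frame of divider below 0.006 m and angle between spacer1's own z axis and vertical below 0.15 rad) or (distance of spacer1 from where it was at the start of the episode below 0.03 m and angle between spacer1's own z axis and vertical below 0.15 rad)) and ((x of spacer2 in the frame of divider above 0.005 m and x of spacer2 in the frame of tin below -0.045 m and y of spacer2 in the frame of divider between -0.02 and 0.02 m and z of spacer2 in the frame of divider below 0.006 m and angle between spacer2's own z axis and vertical below 0.15 rad) or (distance of spacer2 from where it was at the start of the episode below 0.03 m and angle between spacer2's own z axis and vertical below 0.15 rad)) and ((x of spacer3 in the frame of divider above 0.005 m and x of spacer3 in the frame of tin below -0.045 m and y of spacer3 in the frame of divider between -0.02 and 0.02 m and z of spacer3 in the frame of divider below 0.006 m and angle between spacer3's own z axis and vertical below 0.15 rad) or (distance of spacer3 from where it was at the start of the episode below 0.03 m and angle between spacer3's own z axis and vertical below 0.15 rad)) and contact force between wedge and divider above 1.5 N and contact force between tin and stop above 1.5 N and contact force between the fingers and wedge above 2 N and contact force between the fingers and tin below 0.5 N and angle between tin's own z axis and vertical below 0.1 rad and linear speed of each of wedge, tin below 0.01 m/s); the arm keeps its last pose, push and grip.
It fails at once if the ring dish is disturbed (over 20 mm) (distance of ring_dish from where it was at the start of the episode above 0.02 m).
It fails at once if the lens case is disturbed (over 20 mm) (distance of lens_case from where it was at the start of the episode above 0.02 m).
It fails at once if the tweezers is disturbed (over 20 mm) (distance of tweezers from where it was at the start of the episode above 0.02 m).
It fails at once if the aluminium box is tipped (angle between tin's own z axis and vertical above 0.35 rad).
It also fails if it takes over 72 s, if anything falls off the work surface, if the arm or the gripper's body presses on something with over 40 N, if the wrist force passes 120 N, or if a joint passes its speed limit or range.

## Working session

There is one attempt and no reset: what is moved stays moved. The work goes in short steps, Python scripts to look and compute and a shell command to move; the robot and the scene stay as the last step left them, time stands still between calls to the robot, and variables do not carry over. Pictures are saved under pics/ and viewed, at most 10 in all, crops included, and the job is handed in when it is done.

```bash
mkdir -p pics
python3 - <<'E'
from bench import r
import cv2
o=r.get_obs();print({k:(v if not hasattr(v,'tolist') else v.tolist()) for k,v in o.items()}, r.grip_point_offset)
for n in("top","side"):
    cv2.imwrite(f"pics/{n}0.png",r.grab_frame(n)); m=r.camera_model(n); print(n,m)
E
```

```text
{'clock': 0.0, 'joints': [-1.4350834259912095, 0.47780797730977254, 0.022374105115545048, 1.5564630601135443, -0.01149784061373815, 1.109294389296222, -0.08310892841661939], 'qvel': [-0.00011966665065495319, 0.0007379056326560734, 0.0006526374915489279, -0.0006812465803171453, 0.0010115727743418039, -0.002360192259987195, -5.008916366577944e-05], 'tau': [-0.00040389351852354594, -59.646456241607666, 1.6079603880643845, -28.118873834609985, 0.012516970164142549, 0.009503035107627511, 3.229281674066442e-05], 'tcp_pos': [0.16284040259387766, 0.6544484767854482, 0.23031620416761486], 'orientation': [-0.38205046455337244, -3.118204256734321, 0.002894634290563079], 'contact_force': [0.2130438284672716, 0.08694454663722188, -0.3569717407077167], 'moment': [0.030821217981288968, 0.018052953136437788, -0.008261729439020373], 'gripper_force': 0.0, 'grip_width': 0.0854609375457656} 0.0187
top {'fx': 385.6137261693637, 'fy': 385.6137261693637, 'cx': 319.72689491811036, 'cy': 200.2911339650103, 'R': array([[-0.08163231, -0.99664847, -0.00529001],
       [-0.97469111,  0.08093994, -0.20838898],
       [ 0.20811873, -0.01185515, -0.97803172]]), 't': array([0.00996145, 0.59133326, 0.92143121])}
side {'fx': 517.0340465365089, 'fy': 517.0340465365089, 'cx': 314.31697791535385, 'cy': 202.48059759920227, 'R': array([[ 8.10850065e-01, -5.85253835e-01,  3.48019240e-04],
       [-4.40699214e-01, -6.10965431e-01, -6.57651462e-01],
       [ 3.85105668e-01,  5.33103359e-01, -7.53322264e-01]]), 't': array([-0.49781991,  0.27427835,  1.2185394 ])}
```

View pics/top0.png

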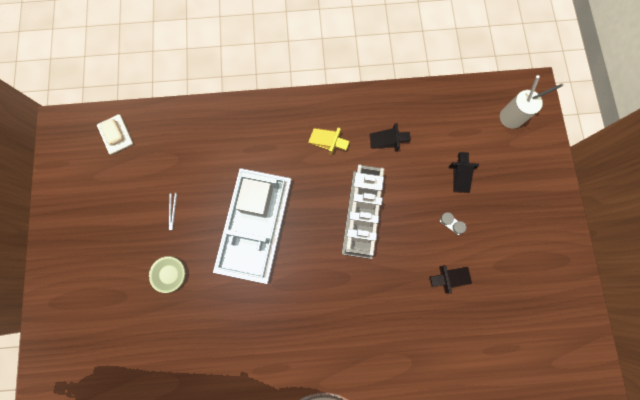

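View pics/side0.png

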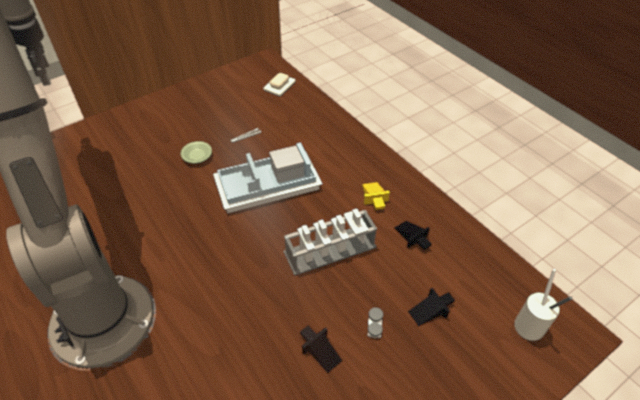

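The top view shows the tray at about (253,226), the rack at (364,212) with four white hanging parts at about (368,180), (367,197), (364,215) and (362,232), and black and yellow decoys. The bystanders are the dish (167,275), tweezers (172,211) and lens case (453,223). The side view shows the same layout. I'll enlarge the rack and tray next.

Run:
```python
import cv2
a=cv2.imread("pics/top0.png")[158:288,208:393];b=cv2.imread("pics/side0.png")[135:275,205:385]
cv2.imwrite("pics/topc.png",cv2.resize(a,None,fx=4,fy=4,interpolation=cv2.INTER_CUBIC))
cv2.imwrite("pics/sidec.png",cv2.resize(b,None,fx=4,fy=4,interpolation=cv2.INTER_CUBIC))
```

```text
(no output)
```

View pics/topc.png

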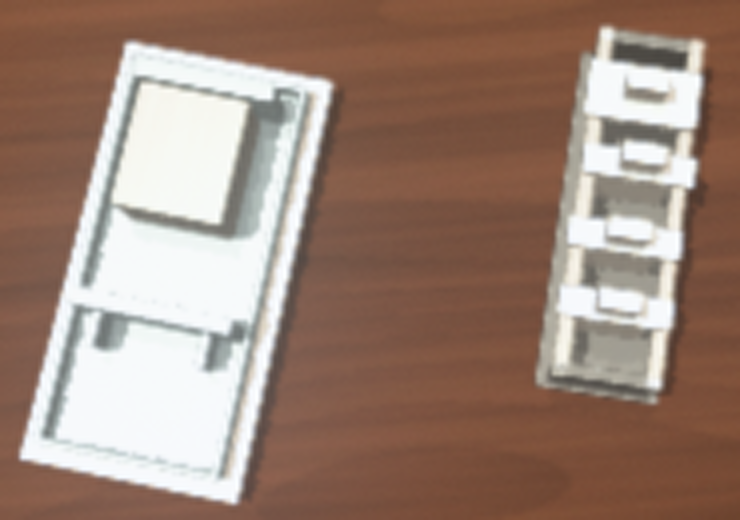

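View pics/sidec.png

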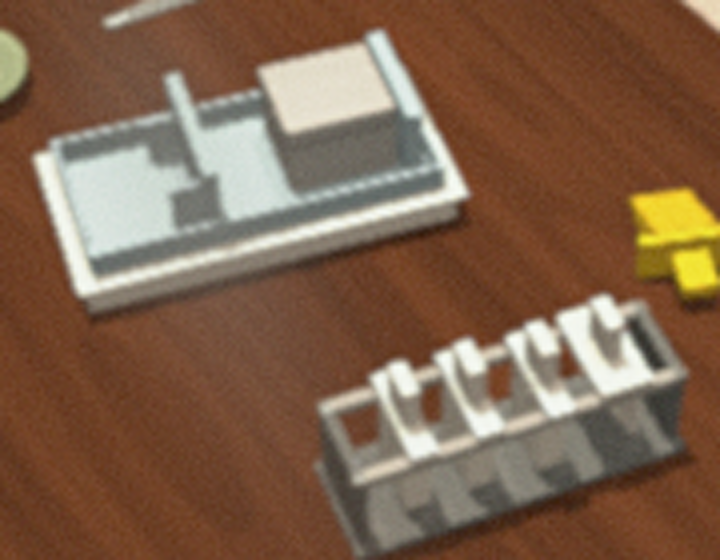

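In the enlarged crops, the wide-shouldered part (36 mm) at top pixel (369,180), farthest from the robot, is the white wedge. The three at (367,197), (364,215) and (362,232) have narrow 18 mm shoulders, so they are the spacers. The yellow and black parts on the table are decoys. Now to compute positions by casting rays.

```bash
cat > h.py <<'E'
from bench import r
import numpy as np, cv2
def ray(m,u,v):
    R=np.array(m["R"]);t=np.array(m["t"]).ravel()
    return -R.T@t, R.T@np.array([(u-m["cx"])/m["fx"],(v-m["cy"])/m["fy"],1.])
def onz(m,u,v,z):
    c,d=ray(m,u,v); return c+d*(z-c[2])/d[2]
def proj(m,X):
    p=np.array(m["R"])@np.array(X)+np.array(m["t"]).ravel(); return np.array([m["cx"]+m["fx"]*p[0]/p[2],m["cy"]+m["fy"]*p[1]/p[2]])
def save(n,f):
    m=r.camera_model(n);im=r.grab_frame(n);cv2.imwrite(f"pics/{f}.png",im);np.save(f"pics/{f}.npy",m);return m,im
E
python3 - <<'E'
from h import *
np.set_printoptions(precision=4,suppress=True)
m=r.camera_model("top");s=r.camera_model("side")
T=lambda u,v,z:onz(m,208+u/4,158+v/4,z)[:2]
S=lambda u,v,z:onz(s,205+u/4,135+v/4,z)[:2]
print("necks top", [T(*p) for p in [(652,83,.117),(648,150,.115),(632,225,.115),(620,297,.115)]])
print("necks side",[S(*p) for p in [(603,302,.117),(540,328,.115),(470,346,.115),(401,368,.115)]])
print("rack rails top",[T(*p,.075) for p in [(604,30),(702,42),(560,375),(660,390)]])
print("tray rim top",[T(*p,.05) for p in [(130,43),(333,80),(22,458),(238,500)]])
print("box top",[T(*p,.092) for p in [(145,82),(250,97),(225,226),(115,206)]])
print("box side",[S(*p,.092) for p in [(258,68),(365,43),(398,112),(293,135)]])
print("div top",[T(*p,.092) for p in [(75,288),(245,325),(75,305),(243,335)]])
print("div side",[S(*p,.092) for p in [(165,75),(180,72)]])
print("stop side",[S(*p,.092) for p in [(365,35),(382,30),(423,118)]])
c=np.array(m["R"]);print(-c.T@m["t"]); w=r.camera_model("wrist");print(w, -np.array(w["R"]).T@w["t"])
E
```

```text
necks top [array([ 0.6216, -0.1667]), array([ 0.5807, -0.1601]), array([ 0.5358, -0.1455]), array([ 0.4933, -0.1338])]
necks side [array([ 0.6251, -0.1605]), array([ 0.5816, -0.1529]), array([ 0.5381, -0.1392]), array([ 0.494 , -0.1285])]
rack rails top [array([ 0.6701, -0.1464]), array([ 0.6569, -0.208 ]), array([ 0.4534, -0.097 ]), array([ 0.4393, -0.1569])]
tray rim top [array([0.6947, 0.1621]), array([0.6584, 0.0306]), array([0.4316, 0.2396]), array([0.3951, 0.1069])]
box top [array([0.6551, 0.1456]), array([0.64  , 0.0805]), array([0.5596, 0.1003]), array([0.5776, 0.1672])]
box side [array([0.5779, 0.1664]), array([0.6539, 0.1436]), array([0.6327, 0.0724]), array([0.5615, 0.0962])]
div top [array([0.5288, 0.1934]), array([0.4978, 0.0914]), array([0.5184, 0.1937]), array([0.4919, 0.0929])]
div side [array([0.521 , 0.1987]), array([0.5311, 0.1951])]
stop side [array([0.6587, 0.1505]), array([0.6716, 0.1478]), array([0.6433, 0.0575])]
[ 0.3854 -0.027   1.0245]
{'fx': 324.5507861552234, 'fy': 324.5507861552234, 'cx': 322.597882415949, 'cy': 202.58298111381634, 'R': array([[ 0.2419,  0.9703, -0.0001],
       [ 0.9325, -0.2325,  0.2764],
       [ 0.2682, -0.067 , -0.961 ]]), 't': array([-0.6752, -0.0355,  0.3772])} [0.0953 0.6721 0.3722]
```

The gap is about 57 mm, so two spacers would leave about 21 mm. I'll go over the tray for a close wrist view.

```bash
python3 -m crank '[[0.105,-0.158,0.03,0,1],[0.105,-0.158,0.03,0,1],[0.105,-0.158,0.03,0,1],[0.105,-0.158,0.03,0,1],[0.105,-0.158,0.03,0,1],[0.105,-0.158,0.03,0,1],[0.105,-0.158,0.03,0,1],[0.105,-0.158,0.03,0,1]]'
python3 -m crank '[[0.105,-0.158,0.03,0,1],[0.105,-0.158,0.03,0,1],[0.105,-0.158,0.03,0,1],[0.105,-0.158,0.03,0,1],[0.105,-0.158,0.03,0,1],[0.105,-0.158,0.03,0,1],[0.105,-0.158,0.03,0,1],[0,0,0,0,1]]'
python3 -c "
from h import *
m,im=save('wrist','w_tray');print(r.get_obs()['tcp_pos'],r.get_obs()['clock'])"
```

```text
clock: 0.77
tcp_pos: [0.3315, 0.4003, 0.2793]
orientation: [-0.382, -3.118, 0.001]
contact_force: [0.4, -0.0, -0.5]
grip_width: 0.0848
gripper_force: 0.0
clock: 1.43
tcp_pos: [0.482, 0.1732, 0.3226]
orientation: [0.399, 3.112, -0.002]
contact_force: [0.4, -0.5, -0.3]
grip_width: 0.0857
gripper_force: 0.0
[0.48004159 0.17678592 0.3218481 ] 1.4833
```

View pics/w_tray.png

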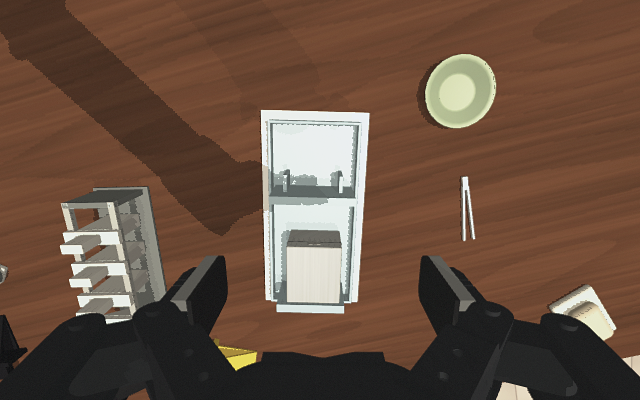

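```bash
python3 -m crank '[[0.02,-0.19,-0.02,0,1],[0.02,-0.19,-0.02,0,1],[0.02,-0.19,-0.02,0,1],[0.02,-0.19,-0.02,0,1],[0.02,-0.19,-0.02,0,1],[0.02,-0.19,-0.02,0,1],[0.02,-0.19,-0.02,0,1],[0.02,-0.19,-0.02,0,0.2]]'
python3 -m crank '[[0,0,0,0,0.2],[0,0,0,0,0.2]]'
python3 -c "
from h import *
m,im=save('wrist','w_rack');print(r.get_obs()['tcp_pos'],r.get_obs()['clock'])"
```

```text
clock: 2.15
tcp_pos: [0.5097, -0.1233, 0.2888]
orientation: [-0.379, -3.118, -0.001]
contact_force: [0.2, -0.2, -0.5]
grip_width: 0.0756
gripper_force: 0.0
clock: 2.32
tcp_pos: [0.5093, -0.1243, 0.2887]
orientation: [-0.388, -3.116, 0.001]
contact_force: [0.5, 0.6, -0.9]
grip_width: 0.0522
gripper_force: 0.0
[ 0.50966386 -0.12232134  0.28871909] 2.3667
```

View pics/w_rack.png

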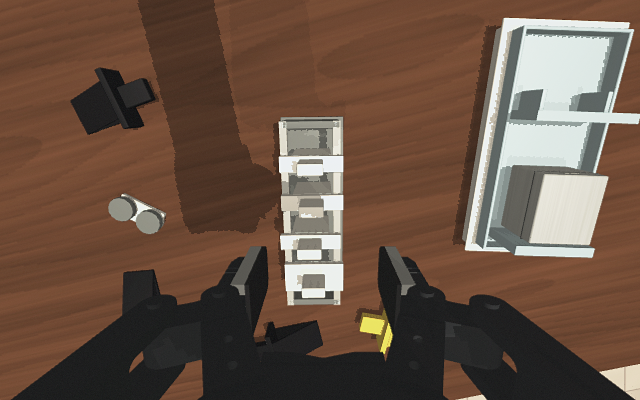

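The wrist tray view shows the divider top near (314,200), the box top spanning (288–341, 248–302) and the stop at (310,308). The rack view shows spacers at (310,168), (309,207) and (309,247), and the wide-shouldered white wedge at (313,283). Next is one combined enlarged crop to confirm these.

Run:
```python
import cv2,numpy as np
a=cv2.imread("pics/w_rack.png")[110:310,265:355];b=cv2.imread("pics/w_tray.png")[155:320,258:372]
A=cv2.resize(a,None,fx=3,fy=3,interpolation=cv2.INTER_CUBIC);B=cv2.resize(b,(114*600//165,600),interpolation=cv2.INTER_CUBIC)
cv2.imwrite("pics/comb.png",np.hstack([A,B]));print(A.shape,B.shape,600/165)
```

```text
(600, 270, 3) (600, 414, 3) 3.6363636363636362
```

View pics/comb.png

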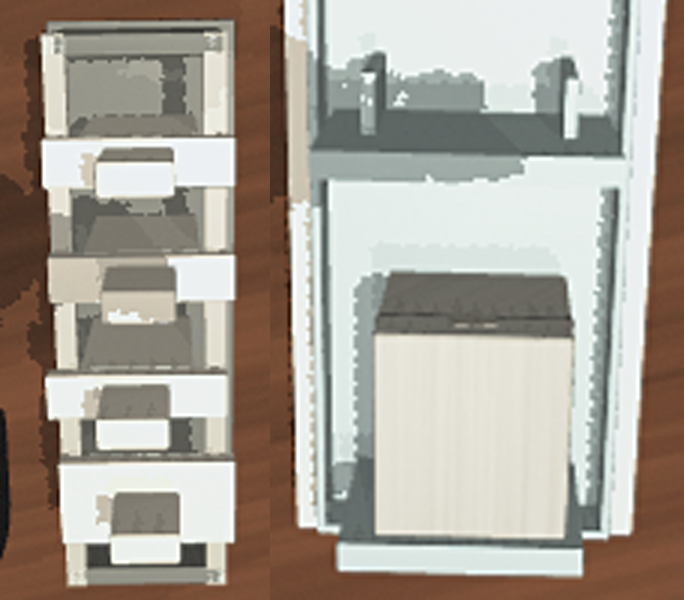

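The crop confirms it: the narrow shoulders with neck tops at crop (135,180), (140,306) and (132,434) are the spacers. The deep shoulder with its neck top at (145,547) is the white wedge. The divider's front top edge is at y≈183 in the crop and the box top runs from y=335 to 537.

Run:
```python
from h import *
np.set_printoptions(precision=4,suppress=True)
mr=np.load("pics/w_rack.npy",allow_pickle=True).item();mt=np.load("pics/w_tray.npy",allow_pickle=True).item()
Rk=lambda X,Y,z:onz(mr,265+X/3,110+Y/3,z)[:2]
Tr=lambda X,Y,z:onz(mt,258+(X-270)/3.63636,155+Y/3.63636,z)[:2]
print("necks",[Rk(*p) for p in [(135,180,.117),(140,306,.117),(132,434,.117),(145,549,.117)]])
# shoulders: mean of corners
for q in ([(42,139),(234,139),(234,186),(42,186)],[(48,254),(235,254),(235,300),(48,300)],[(47,375),(229,375),(229,419),(47,419)],[(60,462),(234,462),(234,541),(60,541)]):
    P=[Rk(*p,.083) for p in q];a=(P[0]+P[3])/2;b=(P[1]+P[2])/2;c=np.mean(P,0);d=a-b
    print("shoulder c",c,"len",np.linalg.norm(d),"yaw-90",np.degrees(np.arctan2(d[0],-d[1])),np.linalg.norm((P[3]+P[2])/2-(P[0]+P[1])/2))
D=[Tr(*p,.092) for p in [(312,183),(625,183)]];B=[Tr(*p,.092) for p in [(375,335),(572,335),(575,538),(375,536)]];S=[Tr(*p,.092) for p in [(338,546),(583,548)]]
print("div",D,"box",B,"stop",S)
dd=D[1]-D[0];e=dd/np.linalg.norm(dd);x=np.array([-e[1],e[0]]);x*=np.sign(x[0]);c=(D[0]+D[1])/2
print("x axis deg",np.degrees(np.arctan2(x[1],x[0])),"divw",np.linalg.norm(dd),"c",c)
for n,P in(("box",B),("stop",S)):print(n,[(float((p-c)@x),float((p-c)@e)) for p in P])
b=B[1]-B[0];print("box dir",np.degrees(np.arctan2(b[1],b[0]))+0, [np.degrees(np.arctan2(*(B[i]-B[j])[::-1])) for i,j in((2,1),(3,0))])
```

```text
necks [array([ 0.494 , -0.1322]), array([ 0.536 , -0.1415]), array([ 0.5809, -0.1563]), array([ 0.6262, -0.1634])]
shoulder c [ 0.4938 -0.1323] len 0.06895804494148217 yaw-90 -14.233574587131143 0.01698396275289481
shoulder c [ 0.5355 -0.1419] len 0.0694221744882506 yaw-90 -14.239927796849829 0.01775975540599846
shoulder c [ 0.5816 -0.1554] len 0.07003462980337231 yaw-90 -14.247060964498539 0.018252029521634933
shoulder c [ 0.6259 -0.1634] len 0.06916593012319128 yaw-90 -14.253757502714402 0.034963994211884994
div [array([0.5065, 0.1021]), array([0.5326, 0.2018])] box [array([0.5639, 0.1068]), array([0.5809, 0.172 ]), array([0.6585, 0.1542]), array([0.6394, 0.0846])] stop [array([0.64  , 0.0704]), array([0.6633, 0.156 ])]
x axis deg -14.66196590079923 divw 0.10307207154485003 c [0.5196 0.152 ]
box [(0.05431180964619324, -0.0324557602979571), (0.05431837451246906, 0.03495589830509949), (0.13385795636253853, 0.03732143194313267), (0.13301433827317397, -0.03486529931430171)]
stop [(0.13715148389305598, -0.04837832166076997), (0.13800420183287124, 0.040287950237768724)]
box dir 75.33245436511207 [np.float64(-12.958472468941043), np.float64(-16.415572909963824)]
```

```bash
python3 -m crank '[[0.089,-0.04,-0.1,0,0.2],[0.089,-0.04,-0.1,0,0.2],[0.089,-0.04,-0.1,0,0.2],[0.089,-0.04,-0.1,0,0.2],[0,0,-0.15,0,0.2],[0,0,-0.15,0,0.2],[0,0,-0.15,0,0.2],[0,0,-0.15,0,0.2]]' 60
python3 -m crank '[[0,0,0,0,0.2],[0,0,0,0,-1],[0,0,0,0,-1],[0,0,0,0,-1],[0,0,0,0,-1],[0,0,0,0,-1]]' 60
```

```text
clock: 3.03
tcp_pos: [0.5815, -0.1516, 0.0876]
orientation: [-0.376, -3.118, -0.003]
contact_force: [-0.0, 0.6, 0.5]
grip_width: 0.0512
gripper_force: 0.0
clock: 3.53
tcp_pos: [0.5824, -0.1549, 0.0911]
orientation: [0.381, 3.115, 0.001]
contact_force: [0.3, 1.3, 6.5]
grip_width: 0.025
gripper_force: 59.7
```

```bash
python3 -m crank '[[0,0,0.13,0,-1],[0,0,0.13,0,-1],[0,0,0.13,0,-1],[0,0,0.13,0,-1],[0,0,0.13,0,-1]]'
python3 -m crank '[[-0.016,0.181,0,-0.02,-1],[-0.016,0.181,0,0,-1],[-0.016,0.181,0,0,-1],[-0.016,0.181,0,0,-1],[-0.016,0.181,0,0,-1],[-0.016,0.181,0,0,-1],[-0.016,0.181,0,0,-1],[-0.016,0.181,0,0,-1]]'
python3 -m crank '[[0,0,-0.15,0,-1],[0,0,0,0,-1],[0,0,0,0,-1]]'
python3 - <<'E'
from h import *
m,a=save("top","top1");m,b=save("side","side1");print(r.get_obs()["tcp_pos"],r.get_obs()["clock"])
f=lambda i:cv2.resize(i,None,fx=4,fy=4,interpolation=cv2.INTER_CUBIC)
cv2.imwrite("pics/c1.png",np.hstack([f(a[160:290,210:300]),f(b[140:270,210:315][0:130])]))
E
```

```text
clock: 3.95
tcp_pos: [0.581, -0.1551, 0.2213]
orientation: [0.383, 3.117, 0.0]
contact_force: [-0.0, 0.8, -1.0]
grip_width: 0.0249
gripper_force: 59.1
clock: 4.62
tcp_pos: [0.5552, 0.1363, 0.2202]
orientation: [0.407, 3.114, 0.001]
contact_force: [0.8, 1.2, 0.5]
grip_width: 0.0247
gripper_force: 59.0
clock: 4.87
tcp_pos: [0.5546, 0.1343, 0.189]
orientation: [-0.406, -3.113, 0.002]
contact_force: [0.2, 0.2, -0.4]
grip_width: 0.0245
gripper_force: 59.1
[0.55631854 0.13321672 0.19064168] 4.9667
```

View pics/c1.png

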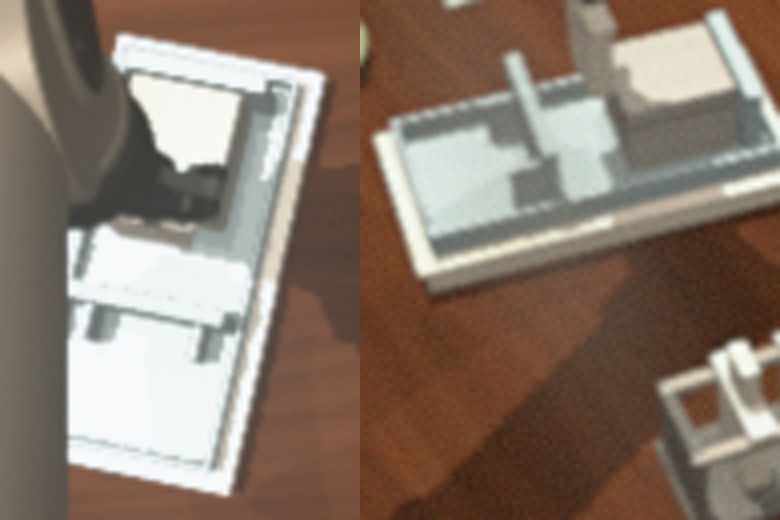

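The top crop is partly hidden by the gripper. The side crop shows the held spacer's lower end at about crop (575–612, 60–110), just in front of the box's near top edge at (612–625, 60–110). I'll check this against the projection.

Run:
```python
from h import *
np.set_printoptions(precision=4,suppress=True)
s=r.camera_model("side")
x=np.array([.9646,-.2639]);y=np.array([.2639,.9646])
crop=lambda P:(proj(s,P)-[210,140])*4+[360,0]
c=np.array([.556,.134])
print("spacer bottom",[crop([*(c+x*a+y*b),.113]).round() for a,b in((-.009,.022),(.009,.022),(.009,-.022),(-.009,-.022))])
d=np.array([.5155,.1445])
print("div top", [crop([*(d+x*a+y*b),.092]).round() for a,b in((0,.052),(-.01,.052),(0,-.052),(-.01,-.052))],"foot",[crop([*(d+y*b),.03]).round() for b in(.052,-.052)])
b=d+x*.056
print("box near",[crop([*(b+y*q),z]).round() for q in(.035,-.035) for z in(.092,.03)])
pix=lambda X,Y:(210+(X-360)/4,140+Y/4)
for n,p in(("divtopfar",(522,55)),("divtopnear?",(558,152))):
    q=onz(s,*pix(*p),.092)[:2]-d;print(n,q@x,q@y)
```

```text
spacer bottom [array([573.,  47.]), array([598.,  41.]), array([617.,  83.]), array([591.,  89.])]
div top [array([518.,  53.]), array([504.,  57.]), array([560., 153.]), array([546., 157.])] foot [array([526., 116.]), array([567., 215.])]
box near [array([601.,  50.]), array([607., 112.]), array([632., 116.]), array([636., 178.])]
divtopfar 0.0021752202387429493 0.0495260578175579
divtopnear? -0.0010574994265762257 -0.050208951705667346
```

Run:
```python
from h import *
im=cv2.imread("pics/side1.png");f=cv2.resize(im[145:200,240:310],None,fx=10,fy=10,interpolation=cv2.INTER_CUBIC);cv2.imwrite("pics/c2.png",f)
```

```text
(no output)
```

View pics/c2.png

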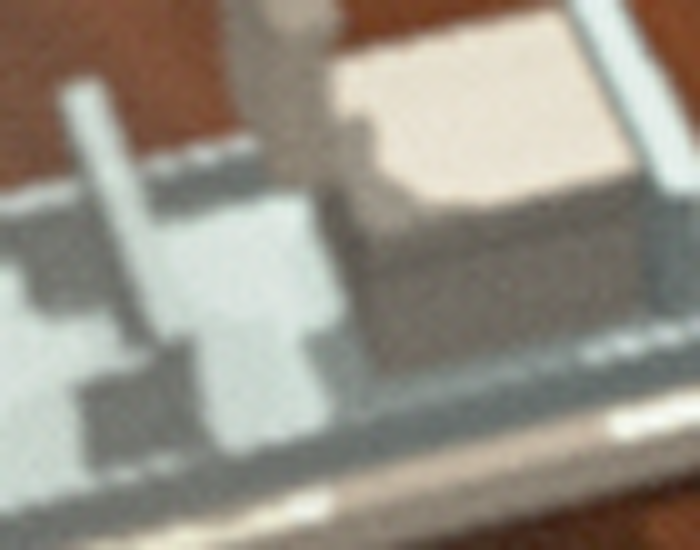

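The spacer sits in front of the box and over the gap, as predicted. I'll lower it and feel for the floor.

```bash
python3 -m crank '[[0,0,-0.125,0,-1],[0,0,-0.125,0,-1],[0,0,-0.12,0,-1],[0,0,0,0,-1]]'
python3 -m crank '[[0,0,-0.01,0,-1],[0,0,0,0,-1],[0,0,0,0,-1]]'
python3 -m crank '[[0,0,-0.01,0,-1],[0,0,0,0,-1],[0,0,0,0,-1]]'
```

```text
clock: 5.3
tcp_pos: [0.5538, 0.1329, 0.1129]
orientation: [-0.409, -3.111, 0.004]
contact_force: [-0.9, -0.1, -0.1]
grip_width: 0.0246
gripper_force: 59.1
clock: 5.55
tcp_pos: [0.557, 0.1345, 0.1153]
orientation: [0.408, 3.112, 0.002]
contact_force: [0.9, 0.8, -0.7]
grip_width: 0.025
gripper_force: 59.1
clock: 5.8
tcp_pos: [0.5558, 0.1348, 0.1119]
orientation: [0.406, 3.114, 0.001]
contact_force: [0.7, 0.6, -0.4]
grip_width: 0.0247
gripper_force: 59.1
```

```bash
python3 -m crank '[[0,0,-0.01,0,-1],[0,0,0,0,-1],[0,0,0,0,-1]]' | grep -E "tcp|contact"
python3 -m crank '[[0,0,-0.01,0,-1],[0,0,0,0,-1],[0,0,0,0,-1]]'| grep -E "tcp|contact"
```

```text
tcp_pos: [0.5561, 0.1348, 0.1101]
contact_force: [-1.2, -0.7, 5.6]
tcp_pos: [0.5569, 0.1347, 0.1101]
contact_force: [-5.6, -2.2, 21.8]
```

```bash
python3 -m crank '[[0,0,0.01,0,-1],[0,0,0,0,-1],[0,0,0,0,0.2],[0,0,0,0,0.2],[0,0,0,0,0.2],[0,0,0,0,0.2],[0,0,0,0,0.2]]'
python3 -m crank '[[0,0,0.08,0,0.2],[0,0,0.16,0,0.2],[0,0,0.16,0,0.2],[0,0,0.16,0,0.2],[0,0,0,0,0.2]]'
python3 - <<'E'
from h import *
m,b=save("side","side2");m,b=save("top","top2");print(r.get_obs()["tcp_pos"],r.get_obs()["grip_width"])
E
```

```text
clock: 6.88
tcp_pos: [0.5554, 0.1346, 0.109]
orientation: [-0.406, -3.115, 0.0]
contact_force: [0.1, 0.5, 0.4]
grip_width: 0.0511
gripper_force: 0.0
clock: 7.3
tcp_pos: [0.5591, 0.1351, 0.2274]
orientation: [0.406, 3.107, 0.008]
contact_force: [1.3, -0.3, 0.4]
grip_width: 0.0511
gripper_force: 0.0
[0.55627282 0.1349377  0.22253694] 0.051136018687770776
```

```bash
python3 -m crank '[[-0.012,-0.172,0,0.02,0.2],[-0.012,-0.172,0,0,0.2],[-0.012,-0.172,0,0,0.2],[-0.012,-0.172,0,0,0.2],[-0.012,-0.172,0,0,0.2],[-0.012,-0.172,0,0,0.2],[-0.012,-0.172,0,0,0.2],[-0.012,-0.172,0,0,0.2]]' | grep -E "tcp"
python3 -m crank '[[0,0,-0.13,0,0.2],[0,0,-0.13,0,0.2],[0,0,-0.13,0,0.2],[0,0,-0.13,0,0.2],[0,0,-0.13,0,0.2],[0,0,0,0,0.2]]'| grep -E "tcp|contact"
python3 -m crank '[[0,0,0,0,-1],[0,0,0,0,-1],[0,0,0,0,-1],[0,0,0,0,-1],[0,0,0,0,-1]]' 60
python3 -m crank '[[0,0,0.13,0,-1],[0,0,0.13,0,-1],[0,0,0.13,0,-1],[0,0,0.13,0,-1],[0,0,0.13,0,-1],[0,0,0,0,-1]]'
python3 - <<'E'
from h import *
f=lambda i:cv2.resize(i,None,fx=4,fy=4,interpolation=cv2.INTER_CUBIC)
m,a=save("top","top3");b=cv2.imread("pics/side2.png")
# keep measurement images only
E
```

```text
tcp_pos: [0.535, -0.1418, 0.2198]
tcp_pos: [0.5318, -0.1394, 0.0856]
contact_force: [-0.8, -0.3, -0.2]
clock: 8.98
tcp_pos: [0.5371, -0.1417, 0.0927]
orientation: [0.383, 3.115, -0.001]
contact_force: [-0.9, -5.1, 1.5]
grip_width: 0.0247
gripper_force: 60.0
clock: 9.48
tcp_pos: [0.5394, -0.1408, 0.2269]
orientation: [0.381, 3.109, 0.003]
contact_force: [0.2, -1.2, -0.1]
grip_width: 0.0246
gripper_force: 60.2
```

```bash
python3 -m crank '[[-0.002,0.176,0,-0.02,-1],[-0.002,0.176,0,0,-1],[-0.002,0.176,0,0,-1],[-0.002,0.176,0,0,-1],[-0.002,0.176,0,0,-1],[-0.002,0.176,0,0,-1],[-0.002,0.176,0,0,-1],[-0.002,0.173,0,0,-1]]' | grep tcp
python3 -m crank '[[0,0,0,0,-1],[0,0,-0.1,0,-1],[0,0,-0.1,0,-1],[0,0,-0.1,0,-1],[0,0,-0.1,0,-1],[0,0,-0.1,0,-1],[0,0,0,0,-1]]' | grep -E "tcp|contact"
python3 -m crank '[[0,0,-0.03,0,-1],[0,0,0,0,-1],[0,0,0,0,-1]]'| grep -E "tcp|contact"
python3 -m crank '[[0,0,-0.01,0,-1],[0,0,0,0,-1],[0,0,0,0,-1]]'| grep -E "tcp|contact"
```

```text
tcp_pos: [0.532, 0.1428, 0.2206]
tcp_pos: [0.5297, 0.14, 0.1172]
contact_force: [-0.1, 0.1, -1.1]
tcp_pos: [0.5335, 0.1406, 0.116]
contact_force: [0.8, 0.8, 0.1]
tcp_pos: [0.5334, 0.1406, 0.1138]
contact_force: [-0.2, -1.0, -0.7]
```

Commanded z is 0.1123. Continuing down in small steps.

```bash
python3 -m crank '[[0,0,-0.01,0,-1],[0,0,0,0,-1],[0,0,0,0,-1]]'| grep -E "tcp|contact"
python3 -m crank '[[0,0,-0.005,0,-1],[0,0,0,0,-1],[0,0,0,0,-1]]'| grep -E "tcp|contact"
```

```text
tcp_pos: [0.5331, 0.1405, 0.1113]
contact_force: [0.6, 0.2, -1.0]
tcp_pos: [0.5335, 0.1404, 0.1112]
contact_force: [-2.0, -0.1, 6.3]
```

```bash
python3 -m crank '[[0,0,0.003,0,-1],[0,0,0,0,0.2],[0,0,0,0,0.2],[0,0,0,0,0.2],[0,0,0,0,0.2],[0,0,0,0,0.2]]'| grep -E "contact|grip"
python3 -m crank '[[0,0,0.08,0,0.2],[0,0,0.16,0,0.2],[0,0,0.16,0,0.2],[0,0,0.16,0,0.2],[-0.1,0,0.16,0,1],[-0.1,0,0.16,0,1],[0,0,0,0,1],[0,0,0,0,1]]'|grep tcp
python3 - <<'E'
from h import *
save("wrist","w2");save("side","side4");o=r.get_obs();print(o["tcp_pos"],o["joints"],o["clock"])
E
```

```text
contact_force: [-0.1, -0.2, 0.0]
grip_width: 0.0515
gripper_force: 0.0
tcp_pos: [0.4934, 0.141, 0.2888]
[0.49285581 0.14045945 0.2863358 ] [-0.85606227  0.15810599  0.51985793  1.89824751 -0.08767444  1.10797668
  1.00925694] 13.05
```

```bash
python3 -m crank '[[0.051,-0.117,0,0.155,0],[0.051,-0.117,0,0.155,0],[0.051,-0.117,0,0.155,0],[0.051,-0.117,0,0.155,0],[0.051,-0.117,0,0.155,0],[0.051,-0.117,0,0.155,0],[0.051,-0.117,0,0.155,0],[0.051,-0.117,0,0.155,0]]' | grep tcp
python3 -m crank '[[0.051,-0.117,0,0.155,0],[0.051,-0.117,0,0.155,0],[0.051,-0.117,0,0.155,0],[0.051,-0.117,0,0.155,0],[0.051,-0.117,0,0.155,0],[0,0,0,0,0],[0,0,0,0,0],[0,0,0,0,0]]'
python3 - <<'E'
from h import *
from scipy.spatial.transform import Rotation as Ro
o=r.get_obs();R=Ro.from_rotvec(o["orientation"]).as_matrix();print(o["tcp_pos"],o["joints"],"closing axis deg",np.degrees(np.arctan2(R[1,1],R[0,1])),"z",R[:,2])
m,im=save("wrist","w3")
# wedge neck top prediction vs image: white blob near predicted pixel
P=proj(m,[.626,-.164,.117]);print("pred",P)
g=im.min(2);u,v=P.astype(int);print(g[v-24:v+25:3,u-24:u+25:3])
E
```

```text
tcp_pos: [0.5747, -0.0482, 0.2847]
clock: 14.38
tcp_pos: [0.6145, -0.1404, 0.2816]
orientation: [1.77, -2.582, -0.009]
contact_force: [-0.5, 0.3, -0.8]
grip_width: 0.0432
gripper_force: 0.0
[ 0.61446387 -0.14035906  0.28156098] [ 0.0207389   0.36938592  0.13802144  1.60820937 -0.04982532  1.17970344
  2.94190837] closing axis deg 158.8659251974944 z [-0.0124557  -0.00179416 -0.99992082]
pred [300.71073589 166.31810265]
[[102 148 202 200 200 199 199 200 198 244 242 243 242 244 145 148 147]
 [ 58 148 145 194 195 244 200 199 198 167 242 242 242 244 143 147 146]
 [ 62 148 137 243 243 206 198 200 176 251 245 242 242 243 145 147 145]
 [ 63 150 143 243 242 243 164 118 119 121 196 242 242 242 148 146 146]
 [ 66 148 147 244 242 244 175 159 246 247 103 242 242 242 167 146 146]
 [ 65 127 147 245 242 244 244 242 242 244 104 243 242 242 243  91  96]
 [ 66 105 150 248 242 242 242 242 242 243 115 244 242 242 252  91  93]
 [ 66  63  91 140 242 243 233 242 242 242 118 245 242 242 246  86 144]
 [ 66  60  92  79 243 242 229 242 242 242 193 246 242 242 244 143 146]
 [ 64  61  87 145 243 242 223 242 242 242 243 249 242 242 243 146 146]
 [ 64  61 148 145 244 242 243 242 243 242 247 228 242 242 242 159 159]
 [ 66  61 127 147 245 242 244 243 242 242 244 245 242 242 242 150 158]
 [ 61  64  82 161 247 242 242 242 242 242 243 243 242 242 242 226  86]
 [ 61  65 139 163 178 242 242 242 242 242 242 242 242 242 242 247 224]
 [ 70  87  84 162 231 242 242 242 242 242 242 242 242 242 242 244 235]
 [230 230 229 229 231 243 242 242 242 243 242 242 242 242 242 244  56]
 [229 230 231 237 240 243 242 242 242 243 242 243 243 244 245 251  55]]
```

The wrist reached its turn limit, so I'll turn back the other way to the equivalent grasp.

```bash
python3 -m crank '[[0,0,0,-0.154,0],[0,0,0,-0.154,0],[0,0,0,-0.154,0],[0,0,0,-0.154,0],[0,0,0,-0.154,0],[0,0,0,-0.154,0],[0,0,0,-0.154,0],[0,0,0,-0.154,0]]' | grep tcp
python3 -m crank '[[0,0,0,-0.154,0],[0,0,0,-0.154,0],[0,0,0,-0.154,0],[0,0,0,-0.154,0],[0,0,0,-0.154,0],[0,0,0,-0.154,0],[0,0,0,-0.154,0],[0,0,0,-0.154,0]]' | grep tcp
python3 -m crank '[[0,0,0,-0.154,0],[0,0,0,-0.154,0],[0,0,0,-0.154,0],[0,0,0,-0.154,0],[0,0,0,-0.154,0],[0,0,0,-0.154,0],[0,0,0,-0.154,0],[0,0,0,-0.154,0]]' | grep tcp
python3 -m crank '[[0.03,-0.059,0,-0.154,0],[0.028,-0.059,0,0,0],[0,0,0,0,0],[0,0,0,0,0]]'
cat >> h.py <<'E'
def st():
    from scipy.spatial.transform import Rotation as Ro
    o=r.get_obs();R=Ro.from_rotvec(o["orientation"]).as_matrix()
    print(o["clock"],o["tcp_pos"].round(4) if hasattr(o["tcp_pos"],'round') else o["tcp_pos"],"closing",np.degrees(np.arctan2(R[1,1],R[0,1])).round(2),"tilt",R[:2,2].round(3),"j7",o["joints"][6])
E
python3 -c "
from h import *
st();m,a=save('wrist','w4');st()"
```

```text
tcp_pos: [0.6152, -0.1379, 0.2831]
tcp_pos: [0.6153, -0.1378, 0.2833]
tcp_pos: [0.6153, -0.1377, 0.2836]
clock: 16.77
tcp_pos: [0.6269, -0.1622, 0.2833]
orientation: [2.474, 1.928, 0.016]
contact_force: [-0.8, 0.3, 0.8]
grip_width: 0.0426
gripper_force: 0.0
16.7667 [ 0.6269 -0.1622  0.2833] closing -14.14 tilt [0.011 0.002] j7 0.21212667877500824
16.8167 [ 0.6268 -0.1619  0.2831] closing -14.11 tilt [0.01  0.003] j7 0.21210467483503295
```

```bash
python3 -m crank '[[-0.004,-0.01,-0.155,0,0],[0,0,-0.155,0,0],[0,0,-0.155,0,0],[0,0,-0.155,0,0],[0,0,-0.155,0,0],[0,0,-0.155,0,0],[0,0,-0.026,0,0],[0,0,0,0,0]]'| grep -E "tcp|contact"
python3 -m crank '[[0,0,0,0,-1],[0,0,0,0,-1],[0,0,0,0,-1],[0,0,0,0,-1],[0,0,0,0,-1],[0,0,0,0,-1]]' 100
python3 -m crank '[[0,0,0.13,0,-1],[0,0,0.15,0,-1],[0,0,0.15,0,-1],[0,0,0.15,0,-1],[0,0,0.15,0,-1],[0,0,0,0,-1],[0,0,0,0,-1]]'
python3 - <<'E'
from h import *
st();m,s=save("side","side5");M,t=save("top","top5");st()
q=onz
P=proj(m,[.626,-.164,.13]);p=P.astype(int);print(P, proj(M,[.626,-.164,.13]))
w=cv2.imread("pics/w2.png")
A=cv2.resize(s[p[1]-40:p[1]+35,p[0]-45:p[0]+35],None,fx=5,fy=5,interpolation=cv2.INTER_CUBIC)
B=cv2.resize(w[150:390,225:425],(312,375))
cv2.imwrite("pics/c5.png",np.hstack([A,B]));print(A.shape)
E
```

```text
tcp_pos: [0.6245, -0.1641, 0.0901]
contact_force: [0.3, -0.1, 0.4]
clock: 17.98
tcp_pos: [0.6275, -0.1662, 0.0942]
orientation: [2.474, 1.925, 0.021]
contact_force: [-0.4, 0.9, 7.4]
grip_width: 0.0099
gripper_force: 99.7
clock: 18.57
tcp_pos: [0.6269, -0.1664, 0.2405]
orientation: [2.474, 1.925, 0.022]
contact_force: [-1.0, -0.2, -0.9]
grip_width: 0.01
gripper_force: 98.7
18.5667 [ 0.6269 -0.1664  0.2405] closing -14.24 tilt [0.015 0.003] j7 0.24269836907676814
18.6667 [ 0.6254 -0.1654  0.2373] closing -14.22 tilt [0.01  0.004] j7 0.2428378729931967
[357.24539431 207.79771218] [370.34591893 175.65713156]
(375, 400, 3)
```

View pics/c5.png

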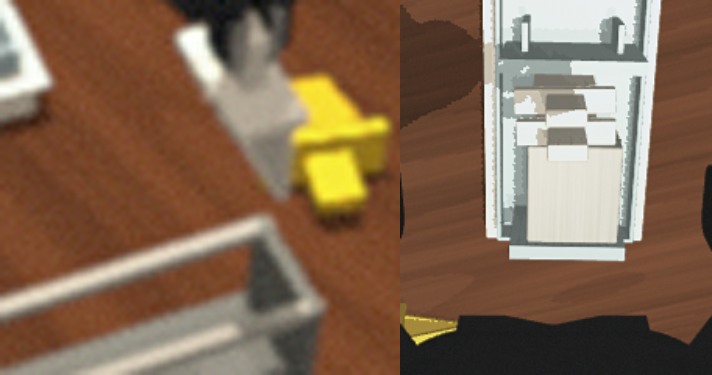

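The lifted wedge, in the side crop, has its thin edge at (280,190) toward +x and a near-vertical right face. So the slope already faces the divider and no flip is needed. The wrist crop shows both spacers upright between the box and the divider.

Run:
```python
from h import *
np.set_printoptions(precision=4,suppress=True)
m=np.load("pics/w2.npy",allow_pickle=True).item()
W=lambda X,Y,z:onz(m,225+(X-400)/1.56,150+Y/1.5625,z)[:2]
S2=np.mean([W(*p,.102) for p in [(516,88),(616,88),(615,113),(514,112)]],0);S1=np.mean([W(*p,.102) for p in[(518,122),(616,121),(616,145),(516,145)]],0)
print("S2",S2,"expected",(.533,.1398),"S1",S1,"exp",(.5554,.134))
D=W(635,77,.092);D2=W(500,79,.092);print("div ends",D,D2)
x=np.array([.9646,-.2639]);y=np.array([.2639,.9646])
for p in(S1,D,D2,W(528,148,.092),W(618,146,.092),W(528,243,.092),W(618,243,.092),W(511,247,.092),W(624,247,.092)):print("rel S2 along x",(p-S2)@x,(p-S2)@y)
```

```text
S2 [0.533  0.1415] expected (0.533, 0.1398) S1 [0.5566 0.1363] exp (0.5554, 0.134)
div ends [0.5323 0.192 ] [0.5095 0.1011]
rel S2 along x 0.024119838330368536 0.0012232860066734783
rel S2 along x -0.01403236107593294 0.04854118743345044
rel S2 along x -0.011999831748456435 -0.04522775073459287
rel S2 along x 0.03966336534981353 -0.026071701520485786
rel S2 along x 0.03774527424579344 0.03899927036628223
rel S2 along x 0.11832719184911322 -0.02650475756501588
rel S2 along x 0.11803684390986902 0.042536487941315065
rel S2 along x 0.12190057397562569 -0.03958098647632345
rel S2 along x 0.12154006027818229 0.047311518528020534
```

Run:
```python
from h import *
np.set_printoptions(precision=4,suppress=True,linewidth=200)
m=np.load("pics/w2.npy",allow_pickle=True).item();im=cv2.imread("pics/w2.png")
x=np.array([.9646,-.2639]);y=np.array([.2639,.9646]);S2=np.array([.533,.1407])
for yy in(.040,.044,.047,-.030,-.04):
    out=[]
    for a in np.arange(-.032,-.004,.001):
        P=S2+x*a+y*yy;u,v=proj(m,[*P,.092]);out.append(cv2.getRectSubPix(im,(1,1),(float(u),float(v)))[0,0].tolist())
    print(yy,[int(sum(o)/3) for o in out])
```

```text
0.04 [146, 122, 104, 104, 103, 93, 145, 210, 237, 235, 234, 233, 233, 233, 233, 234, 234, 234, 235, 235, 235, 235, 234, 234, 234, 234, 234, 234]
0.044 [105, 105, 105, 105, 104, 97, 149, 212, 237, 235, 234, 234, 233, 233, 233, 233, 234, 235, 236, 236, 236, 236, 236, 236, 237, 237, 236, 236]
0.047 [106, 105, 105, 105, 104, 99, 151, 213, 237, 235, 234, 234, 233, 234, 233, 235, 225, 207, 183, 164, 166, 167, 162, 156, 156, 158, 159, 156]
-0.03 [110, 104, 104, 101, 95, 118, 167, 167, 166, 166, 164, 163, 160, 203, 218, 185, 166, 163, 145, 144, 145, 145, 145, 146, 141, 124, 113, 152]
-0.04 [98, 97, 97, 96, 101, 126, 166, 167, 165, 166, 164, 165, 164, 164, 164, 165, 165, 166, 166, 165, 165, 165, 165, 165, 164, 165, 164, 162]
```

```bash
python3 -m crank '[[-0.061,0.157,0,-0.02,-1],[-0.061,0.157,0,0,-1],[-0.061,0.157,0,0,-1],[-0.061,0.157,0,0,-1],[-0.061,0.157,0,0,-1],[-0.061,0.157,0,0,-1],[-0.061,0.157,0,0,-1],[-0.061,0.157,0,0,-1]]' 120| grep tcp
python3 -m crank '[[-0.061,0.157,0,0,-1],[-0.061,0.157,0,0,-1],[0,0,0,0,-1],[0,0,-0.1,0,-1],[0,0,-0.1,0,-1],[0,0,0,0,-1],[0,0,0,0,-1],[0,0,0,0,-1]]'
python3 - <<'E'
from h import *
st();m,s=save("side","side6");st();st()
E
```

```text
tcp_pos: [0.5264, 0.0867, 0.2363]
clock: 20.0
tcp_pos: [0.504, 0.1477, 0.1979]
orientation: [2.492, 1.906, 0.015]
contact_force: [-0.3, -0.3, -0.5]
grip_width: 0.0096
gripper_force: 121.0
20.0 [0.504  0.1477 0.1979] closing -15.17 tilt [0.01  0.003] j7 -0.40435893584158816
20.05 [0.5044 0.1479 0.1983] closing -15.17 tilt [0.011 0.003] j7 -0.40430372704735645
20.05 [0.5044 0.1479 0.1983] closing -15.17 tilt [0.011 0.003] j7 -0.40430372704735645
```

```bash
for i in 1; do :; done
python3 -m crank '[[0,0,-0.08,0,-1],[0,0,-0.02,0,-1],[0,0,0,0,-1]]'| grep -E "tcp|contact"
python3 -m crank '[[0,0,-0.02,0,-1],[0,0,0,0,-1],[0,0,0,0,-1]]'| grep -E "tcp|contact"
python3 -m crank '[[0,0,-0.01,0,-1],[0,0,0,0,-1],[0,0,0,0,-1]]'| grep -E "tcp|contact"
python3 -m crank '[[0,0,-0.01,0,-1],[0,0,0,0,-1],[0,0,0,0,-1]]'| grep -E "tcp|contact"
```

```text
tcp_pos: [0.5034, 0.148, 0.1773]
contact_force: [0.0, -0.4, -1.2]
tcp_pos: [0.5043, 0.1482, 0.1741]
contact_force: [1.3, -0.3, -1.0]
tcp_pos: [0.5048, 0.1482, 0.1721]
contact_force: [2.7, -0.9, -0.0]
tcp_pos: [0.5052, 0.1481, 0.1701]
contact_force: [5.2, -1.1, 1.8]
```

The tip is in the slot, about 5 mm below the divider top. Now to shove along +x while sinking at the slope ratio, watching the force.

```bash
python3 -m crank '[[0.005,-0.0014,0,0,-1],[0.005,-0.0014,-0.01,0,-1],[0,0,0,0,-1]]'| grep -E "tcp|contact"
python3 -m crank '[[0.005,-0.0014,-0.01,0,-1],[0.005,-0.0014,-0.01,0,-1],[0,0,0,0,-1]]'| grep -E "tcp|contact"
python3 -m crank '[[0.005,-0.0014,-0.01,0,-1],[0.005,-0.0014,-0.01,0,-1],[0,0,0,0,-1]]'| grep -E "tcp|contact"
```

```text
tcp_pos: [0.5065, 0.1476, 0.1677]
contact_force: [5.6, -0.7, 2.2]
tcp_pos: [0.5085, 0.1469, 0.1635]
contact_force: [6.0, -1.9, 1.3]
tcp_pos: [0.5105, 0.1463, 0.1594]
contact_force: [5.3, -0.8, 0.7]
```

```bash
python3 -m crank '[[0.005,-0.0014,0,0,-1],[0.005,-0.0014,0,0,-1],[0,0,0,0,-1]]'| grep -E "tcp|contact"
python3 -m crank '[[0.005,-0.0014,0,0,-1],[0.005,-0.0014,0,0,-1],[0,0,0,0,-1]]'| grep -E "tcp|contact"
python3 -m crank '[[0.005,-0.0014,-0.01,0,-1],[0.005,-0.0014,-0.01,0,-1],[0,0,0,0,-1]]'| grep -E "tcp|contact"
```

```text
tcp_pos: [0.5112, 0.146, 0.1592]
contact_force: [1.4, -1.1, 0.8]
tcp_pos: [0.5123, 0.1453, 0.1587]
contact_force: [-0.4, -0.6, -1.1]
tcp_pos: [0.5148, 0.1448, 0.1547]
contact_force: [-1.4, 0.4, -0.7]
```

```bash
python3 -m crank '[[0.005,-0.0014,-0.01,0,-1],[0,0,0,0,-1],[0,0,0,0,-1]]'| grep -E "tcp|contact"
python3 -m crank '[[0.005,-0.0014,-0.01,0,-1],[0,0,0,0,-1],[0,0,0,0,-1]]'| grep -E "tcp|contact"
python3 -m crank '[[0.005,-0.0014,-0.01,0,-1],[0,0,0,0,-1],[0,0,0,0,-1]]'| grep -E "tcp|contact"
```

```text
tcp_pos: [0.5163, 0.1444, 0.1532]
contact_force: [-1.4, -0.4, -1.8]
tcp_pos: [0.5177, 0.1442, 0.1514]
contact_force: [-2.1, 0.5, -1.3]
tcp_pos: [0.519, 0.1439, 0.1495]
contact_force: [-1.3, 0.3, -0.8]
```

```bash
python3 -m crank '[[0.005,-0.0014,-0.01,0,-1],[0,0,0,0,-1],[0,0,0,0,-1]]'| grep -E "tcp|contact"
python3 -m crank '[[0.005,-0.0014,-0.01,0,-1],[0,0,0,0,-1],[0,0,0,0,-1]]'| grep -E "tcp|contact"
python3 -m crank '[[0.005,-0.0014,0,0,-1],[0,0,0,0,-1],[0,0,0,0,-1]]'| grep -E "tcp|contact"
```

```text
tcp_pos: [0.5199, 0.1436, 0.1474]
contact_force: [-2.0, 1.9, -1.9]
tcp_pos: [0.5202, 0.1436, 0.1452]
contact_force: [-3.0, 1.1, -1.3]
tcp_pos: [0.5205, 0.1436, 0.1453]
contact_force: [-6.0, 2.7, 1.8]
```

```bash
python3 -m crank '[[0.005,-0.0014,0,0,-1],[0,0,0,0,-1],[0,0,0,0,-1]]'| grep -E "tcp|contact"
python3 -m crank '[[0.002,-0.0006,0,0,-1],[0,0,0,0,-1],[0,0,0,0,-1]]'| grep -E "tcp|contact"
```

```text
tcp_pos: [0.5207, 0.1435, 0.1452]
contact_force: [-9.4, 2.9, 4.5]
tcp_pos: [0.5208, 0.1435, 0.1452]
contact_force: [-9.9, 2.7, 4.8]
```

The row is home, at 10 N and no longer moving. Now pressing down.

```bash
python3 -m crank '[[0,0,-0.01,0,-1],[0,0,-0.01,0,-1],[0,0,0,0,-1],[0,0,0,0,-1]]'| grep -E "tcp|contact"
python3 -m crank '[[0,0,-0.01,0,-1],[0,0,0,0,-1],[0,0,0,0,-1]]'| grep -E "tcp|contact"
python3 -m crank '[[0,0,-0.005,0,-1],[0,0,0,0,-1],[0,0,0,0,-1]]'| grep -E "tcp|contact"
```

```text
tcp_pos: [0.5208, 0.1436, 0.1412]
contact_force: [-10.2, 3.0, 5.9]
tcp_pos: [0.5211, 0.1438, 0.1404]
contact_force: [-15.4, 2.9, 18.1]
tcp_pos: [0.5212, 0.1439, 0.1402]
contact_force: [-16.9, 2.4, 26.8]
```

```bash
python3 -m crank '[[-0.005,0.0014,0,0,-1],[0,0,0,0,-1],[0,0,0,0,-1]]'| grep -E "tcp|contact"
python3 -m crank '[[-0.005,0.0014,0,0,-1],[0,0,0,0,-1],[0,0,0,0,-1]]'| grep -E "tcp|contact"
python3 -c "
from h import *
st();o=r.get_obs();print(o['moment'],o['grip_width'],o['gripper_force'])"
```

```text
tcp_pos: [0.5211, 0.1439, 0.1403]
contact_force: [-14.3, 2.0, 23.1]
tcp_pos: [0.5209, 0.1439, 0.1402]
contact_force: [-10.9, 1.2, 20.2]
25.8833 [0.5209 0.1439 0.1402] closing -15.15 tilt [0.009 0.006] j7 -0.3027621686332713
[ 0.40098167  2.83161628 -0.09103754] 0.009653986217884564 123.97895336151123
```

```bash
python3 -m crank '[[-0.005,0.0014,0,0,-1],[0,0,0,0,-1],[0,0,0,0,-1]]'| grep -E "tcp|contact"
python3 -m crank '[[-0.005,0.0014,0,0,-1],[0,0,0,0,-1],[0,0,0,0,-1]]'| grep -E "tcp|contact"
python3 -m crank '[[-0.004,0.001,0,0,-1],[0,0,0,0,-1],[0,0,0,0,-1]]'| grep -E "tcp|contact"
```

```text
tcp_pos: [0.5208, 0.1439, 0.1402]
contact_force: [-8.8, 1.2, 16.1]
tcp_pos: [0.5207, 0.144, 0.1403]
contact_force: [-4.3, 0.9, 12.8]
tcp_pos: [0.5206, 0.1439, 0.1403]
contact_force: [-2.0, -0.3, 9.3]
```

The wedge stays put with the shove backed off, so it is jammed between the divider and the row. One more downward press.

```bash
python3 -m crank '[[0,0,-0.005,0,-1],[0,0,0,0,-1],[0,0,0,0,-1]]'| grep -E "tcp|contact"
python3 -m crank '[[0.002,0,-0.003,0,-1],[0,0,0,0,-1],[0,0,0,0,-1],[0,0,0,0,-1],[0,0,0,0,-1]]'
python3 - <<'E'
from h import *
st()
np.set_printoptions(precision=4,suppress=True)
# spare spacer A unmoved? compare rack patch around its neck with the first side picture
a=cv2.imread("pics/side0.png");m,b=save("side","sideF");p=proj(m,[.494,-.132,.1]).astype(int)
s=np.s_[p[1]-12:p[1]+12,p[0]-12:p[0]+12];print("A patch diff",cv2.absdiff(a[s],b[s]).mean())
E
```

```text
tcp_pos: [0.5206, 0.144, 0.1402]
contact_force: [-5.2, 0.0, 20.3]
clock: 27.3
tcp_pos: [0.5207, 0.1441, 0.14]
orientation: [2.493, 1.906, 0.022]
contact_force: [-9.7, 0.1, 28.2]
grip_width: 0.0096
gripper_force: 125.3
27.3 [0.5207 0.1441 0.14  ] closing -15.21 tilt [0.013 0.006] j7 -0.3047407062033525
A patch diff 11.53761574074074
```

```bash
python3 -c "
from bench import r
print(r.hand_in())"
```

```text
the job is handed in; nothing more can be done
None
```

I handed the job in without seeing a verdict: two spacers are in the gap, and the wedge is still gripped and pressed in at about 28 N, jammed between divider and row. The row stopped moving at a 10 N shove, and its measured position matches the box home on the stop. The third spacer was never touched, and I never worked near the ring dish, lens case or tweezers. Picture views had run out, so I didn't look at the scene after the final press.

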